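# Let the lime roll into the glass bowl

## Task

Push the glass bowl along the counter until it stands under the mouth of the chute lane that holds the green lime, then press that lane's red paddle down so that its gate lifts and the lime rolls into the bowl. Afterwards let the paddle come back up. Do not touch either fruit, do not lift or tip the bowl, keep the orange mandarin behind its closed gate and leave everything else on the counter where it is.

Things in the scene. Friction and masses are not known exactly. Their poses are not given: they have to be found in the camera images.
- dispenser: Fixed two-lane fruit chute, wood and steel. Origin on the counter midway between the lanes, under the rocker axle; +x the way fruit rolls (paddles to mouths), +y to the left lane. Base x -97 to 48, y -100 to 100 mm. Sloping lanes centred on y = 50 and -50, mouths at x = 100. Over each a rocker on an axle 160 mm up: red paddle behind, clear plastic gate at x = 70. Top 170 mm; a lifted gate's bar 200 mm.
- rocker_left (a joint): Angle of the left rocker: 0 at rest (gate shut), grows as its paddle is pressed down, stop at 0.48 rad (gate fully lifted). The fruit passes from about 0.36 rad and is out within a second. A spring shuts it again when let go: about 2 N on the paddle starts it moving, 5 N takes it fully down.
- rocker_right (a joint): The same for the right lane's rocker.
- paddle_left (a point): Centre of the top face of the left lane's red paddle, a pad 40 mm (along the lane) by 44 mm. It lies 85 mm behind the axle (chute x = -85 mm, y = 50), 166 mm above the counter at rest, free underneath, and goes down by 39 mm at full press.
- paddle_right (a point): The same for the right lane's paddle (chute y = -50 mm).
- mouth_left (a point): Middle of the lip of the left lane's trough, on its floor, 79 mm above the counter (underside 73 mm, side walls 90 mm); chute x = 100, y = 50 mm. A freed fruit comes down about 45 mm beyond it (+x of the chute).
- mouth_right (a point): The same for the right lane (chute x = 100, y = -50 mm).
- lime: Green ball 44 mm in diameter, about 60 g, origin at its centre. It waits behind the gate of the left or the right lane (chute x about 47, y = 50 or -50 mm, centre 112 mm above the counter).
- mandarin: Orange ball of the same size, origin at its centre, behind the other lane's gate. It must stay there.
- bowl: Loose pale blue glass bowl, about 0.35 kg, origin at the centre of its underside: foot 100 mm wide, rim 140 mm, 55 mm high, wall 4 mm, inner floor 6 mm up; closed fingertips fit inside it. It starts beside the mouths on the chute's left (+y) side, slides on the counter and passes freely beneath the mouths. With its centre about 45 mm in front of a mouth it catches that lane's fruit.
- whisk: Bystander: small steel whisk lying on the counter left of the chute, 150 mm long along its x, 30 mm wide, 24 mm high, origin under its middle.
- spice_jar: Bystander: amber jar with a black cap right of the chute, 42 mm in diameter, 75 mm high, origin at the centre of its underside.
- mortar: Bystander: wooden mortar, 100 mm in diameter, 75 mm high, with its pestle leaning in it (140 mm high), origin at the centre of its underside.
- colander: Bystander: steel colander, 210 mm in diameter, handles to 264 mm, 90 mm high, origin at the centre of its underside.
- carousel_jar (a point): Bystander: the white plastic spice carousel standing on the right of the counter (184 mm in diameter, 175 mm high, five jars on a freely spinning tray); this point is the top of its red jar, 60 mm from the spindle. It must not be turned.

How it is judged:
On the way:
1. the paddle of the lime's lane is pressed down with the fingers and its gate lifts (((y of lime in the frame of dispenser above 0 m and value of joint rocker_left above 0.3 rad and distance between the grasp point and paddle_left below 0.08 m and contact force between the fingers and dispenser above 0.5 N) or (y of lime in the frame of dispenser below 0 m and value of joint rocker_right above 0.3 rad and distance between the grasp point and paddle_right below 0.08 m and contact force between the fingers and dispenser above 0.5 N))), for 0.1 s.
At the end, for the whole second after the job is handed in: The lime lies inside the glass bowl (within 50 mm of its axis), the bowl stands upright and still on the counter (tilt under 0.1 rad), both paddles are back up (rocker angles under 0.06 rad), and the mandarin is still behind its gate (moved less than 12 mm) (horizontal distance between lime and bowl below 0.05 m and z of lime in the frame of bowl between 0.015 and 0.05 m and angle between bowl's own z axis and vertical below 0.1 rad and height (world z) of bowl below 0.006 m and linear speed of bowl below 0.02 m/s and value of joint each of rocker_left, rocker_right below 0.06 rad and distance of mandarin from where it was at the start of the episode below 0.012 m); the robot touches nothing.
It fails at once if a fruit is touched by the robot (contact force between any of the fingers, the arm and lime above 0.3 N or contact force between any of the fingers, the arm and mandarin above 0.3 N).
It fails at once if the mandarin leaves its place (distance of mandarin from where it was at the start of the episode above 0.015 m).
It fails at once if the bowl is lifted (12 mm) or tipped (0.35 rad) (height (world z) of bowl above 0.012 m or angle between bowl's own z axis and vertical above 0.35 rad).
It fails at once if a bystander is moved by more than 30 mm or tipped (distance of any of whisk, spice_jar, mortar, colander from where it was at the start of the episode above 0.03 m or angle between any of whisk, spice_jar, mortar, colander's own z axis and vertical above 0.4 rad).
It fails at once if the spice carousel is turned by more than about half a jar (25 mm) (distance of carousel_jar from where it was at the start of the episode above 0.025 m).
It also fails if it takes over 56 s, if anything falls off the work surface, if the arm or the gripper's body presses on something with over 40 N, if the wrist force passes 120 N, or if a joint passes its speed limit or range.

## Robot

A 7-joint arm with a two-finger parallel gripper is mounted at the origin on the work surface. World frame = base frame: x ahead of the robot, y to its left, z up, the work surface at z = 0. Lengths are in m, angles in rad, forces in N, time in s.
With the tool pointing down it reaches from about 0.425 to 0.875 m from the base axis. Payload 4.7 kg.
Tool frame: the origin (TCP) lies midway between the tips of the shut fingers; the grasp point (between the pads) lies 19 mm behind it; x points along the fingers, z is the direction in which the jaws open and shut, and the axes are right-handed (so a half turn about x gives the same grasp; the last joint's range is limited). The gripper opens to 87 mm and grips with 3 to 60 N. Pads are 19 mm wide; open, the fingers measure 117 mm over their backs; the gripper's body (75 mm by 190 mm) begins 51 mm behind the grasp point.
Start: joints at [1.273, 0.321, -0.07, 1.45, 0.023, 1.371, -0.057], TCP at [0.199, -0.619, 0.223] pointing down, gripper open.
Joint ranges: [-2.86, 2.86], [-0.3, 2.09], [-1.38, 1.24], [0.06, 2.45], [-1.56, 4.7], [0.09, 2.05], [-2.69, 2.69]. Speed limits (rad/s): [2.57, 2.57, 3.14, 3.14, 3.14, 3.14, 3.14].

## Interface

Orientations are given as a rotation vector (axis times angle).
In Python, from bench import ctrl gives the robot as it stands.
- The arm moves only by the shell command python3 -m pendant 'ROWS' [OPENING] [FORCE]. ROWS is JSON, a list of rows, each an object with "travel": the shift along the tool's x, y, z in m, a list of three; "twist": the turn about the tool's x in rad. In form: [{"travel": [x, y, z], "twist": twist}, ...]. A call has 1 to 10 rows; each row is the pose to reach, as a shift and turn from the pose measured when the call began, along the tool's axes at that moment; what a row does not reach only later rows make up. A row lasts 1/8 s, in which the tool goes at most 62.5 mm and 10.7 degrees, less where a joint would pass 70% of its speed; a pose out of reach is approached as far as the arm can. A call with a gripper value outside its range is refused whole. OPENING is the opening, from -1 (shut) to 1 (fully open), so that 0 is half open, set as the call begins (- or left out, the last holds). The fingers move at their own pace and stop on an object; FORCE is the grip in N (left out, the last holds). Time passes only in rows, so rows that repeat a pose let the fingers close. It gives the time, the measured TCP pose, the force and the opening at its end, in the units of the state.
- ctrl.get_state(): the state, without advancing time (a new reading comes with each control period).
- ctrl.get_image(name): name is "scene" or "top"; returns the picture (480x640x3 uint8, red, green, blue); there is no depth.
- ctrl.camera_model(name): a dict with "K" (3x3 intrinsics, pixels), "rvec" (rotation vector, rad) and "tvec" (3), from world to camera coordinates, as OpenCV has them. Camera axes: x right, y down, z forward; pixel columns grow to the right and rows downward; lengths in m; the calibration is good to about 2 mm. A picture is of the moment at which its call begins. camera_model takes no time and is no camera call.
- ctrl.close_job(): hands the job in, once; it reports no verdict.
The state is a dict: "time": time; "joint_positions": joint angles; "qd": joint speeds; "joint_torque": joint torques, N m; "position": TCP position; "tool_rot": TCP orientation; "ft_force": force on the tool from outside, world axes, zero at the start; "torque": the same for the moment, N m; "grip_width": opening from 0.0 (shut) to 1.0 (fully open).
Only numpy, scipy, OpenCV 4.12 (cv2) and the standard library are available. Lean on these libraries where they do the work, as an engineer would, in place of code of your own. Each camera call takes 0.05 s, during which the arm holds its last target.

## Working session

There is one attempt and no reset: what is moved stays moved. The work goes in short steps, Python scripts to look and compute and a shell command to move; the robot and the scene stay as the last step left them, time stands still between calls to the robot, and variables do not carry over. Pictures are saved under pics/ and viewed, and the job is handed in when it is done.

```bash
mkdir -p pics; ls
python3 - <<'E'
from bench import ctrl
import cv2
for n in("scene","top"):
    cv2.imwrite(f"pics/{n}0.png",ctrl.get_image(n)[:,:,::-1])
    print(ctrl.camera_model(n))
print(ctrl.get_state())
E
```

```text
pics
{'K': array([[524.19371122,   0.        , 317.855851  ],
       [  0.        , 524.19371122, 239.34786574],
       [  0.        ,   0.        ,   1.        ]]), 'rvec': array([ 2.50056669,  0.71306712, -0.19709468]), 'tvec': array([-0.45715115, -0.15110811,  1.4175962 ])}
{'K': array([[586.84818517,   0.        , 311.26322039],
       [  0.        , 586.84818517, 240.31148472],
       [  0.        ,   0.        ,   1.        ]]), 'rvec': array([ 2.11506631, -2.1255609 ,  0.19210869]), 'tvec': array([0.00340911, 0.52842934, 1.47477097])}
{'time': 0.1, 'joint_positions': array([ 1.27308142,  0.32174166, -0.07010721,  1.45157686,  0.02259153,
        1.37079379, -0.0569048 ]), 'qd': array([ 0.00029074, -0.00094514, -0.00112875, -0.00371875,  0.00016289,
        0.00019564,  0.00027269]), 'joint_torque': array([ 3.32380114e-05, -4.92570949e+01, -4.05798666e-01, -3.13396311e+01,
       -6.42091711e-02,  3.95317865e-02,  8.52245557e-05]), 'position': array([ 0.19922598, -0.61818438,  0.22156376]), 'tool_rot': array([ 0.97746679,  1.34222882, -0.97588237]), 'ft_force': array([ 0.63557888, -0.19182901,  0.0905431 ]), 'torque': array([ 0.05282402,  0.00728771, -0.01010178]), 'grip_width': 0.9995679714229017}
```

View pics/scene0.png

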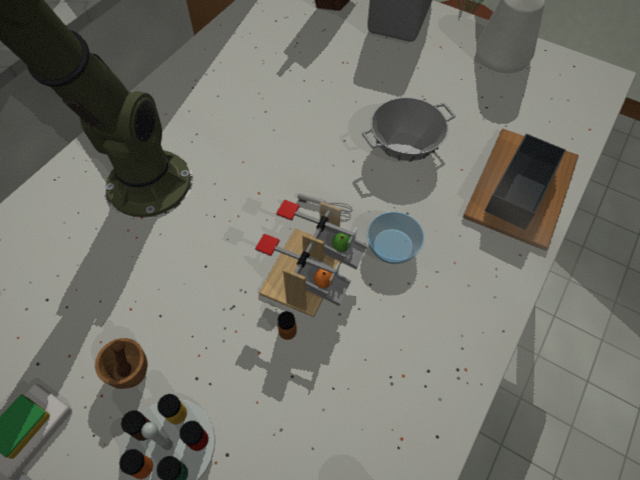

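View pics/top0.png

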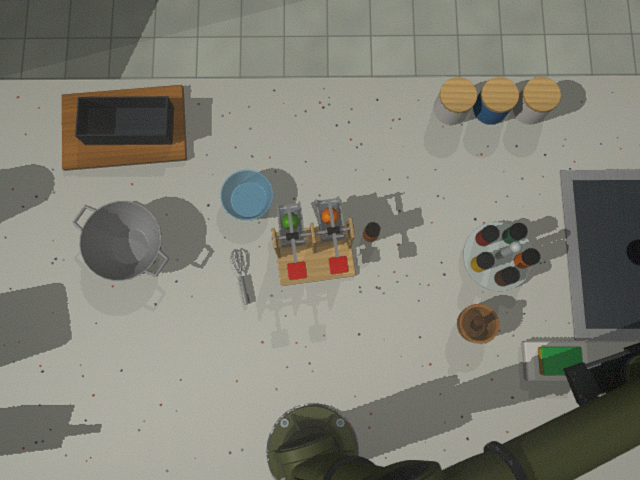

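Overview: the lime is in the left lane (top picture ~(290,221)) and the mandarin in the right (~(330,216)). The bowl is at ~(247,195), the whisk at ~(242,275), and the arm is at lower right. I'll enlarge the area next.

```bash
python3 - <<'E'
import cv2
t=cv2.imread("pics/top0.png"); 
cv2.imwrite("pics/topc.png",cv2.resize(t[160:310,210:400],None,fx=4,fy=4,interpolation=cv2.INTER_CUBIC))
t=cv2.imread("pics/scene0.png"); 
cv2.imwrite("pics/scenec.png",cv2.resize(t[180:350,240:440],None,fx=3.5,fy=3.5,interpolation=cv2.INTER_CUBIC))
E
cat > h.py <<'E'
import numpy as np,cv2
from bench import ctrl
from scipy.spatial.transform import Rotation as R
def cam(n):
    m=ctrl.camera_model(n);return m['K'],R.from_rotvec(m['rvec']).as_matrix(),np.array(m['tvec']),m
def unproj(n,u,v,z):
    K,Rm,t,_=cam(n); d=Rm.T@np.linalg.solve(K,[u,v,1.]); c=-Rm.T@t
    return c+d*(z-c[2])/d[2]
def proj(n,p):
    K,Rm,t,m=cam(n); q=cv2.projectPoints(np.atleast_2d(np.array(p,float)),m['rvec'],m['tvec'],K,None)[0]; return q.reshape(-1,2)
E
```

```text
(no output)
```

View pics/topc.png

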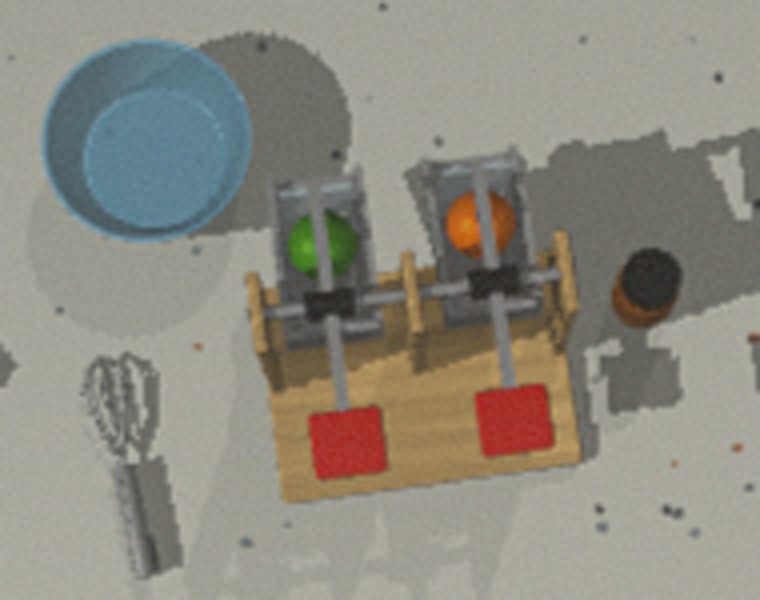

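View pics/scenec.png

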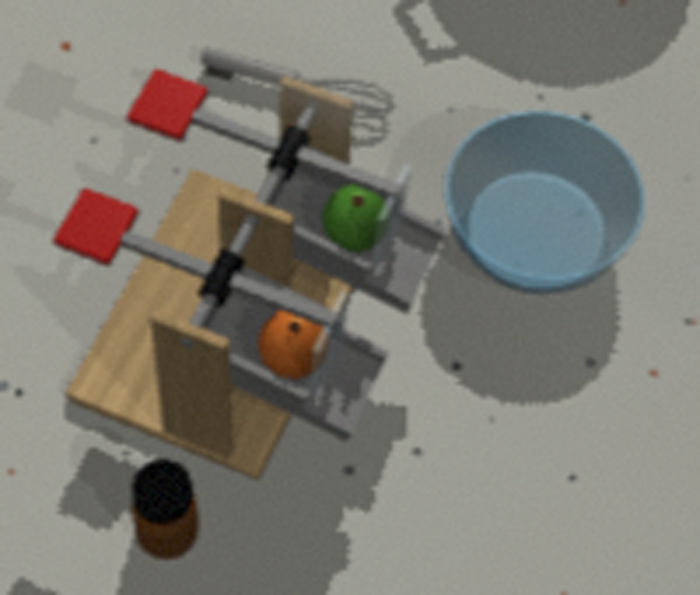

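The crops show these centres in full-picture pixels:

| Object | top | scene |
|---|---|---|
| left paddle | (297,270.8) | (288,209.4) |
| right paddle | (338.5,265) | (267.4,244.6) |
| lime | (290.5,221.3) | (341.7,241.7) |
| mandarin | (330.3,216) | (323.4,277.4) |
| bowl rim | (246.8,195.3) | (395.1,237.1) |

Run:
```python
from h import *
from scipy.optimize import least_squares
obs=[((-.085,.05,.166),(297,270.8),(288,209.4)),((-.085,-.05,.166),(338.5,265),(267.4,244.6)),((.047,.05,.112),(290.5,221.3),(341.7,241.7)),((.047,-.05,.112),(330.3,216),(323.4,277.4))]
def W(p,q):
    c,s=np.cos(p[2]),np.sin(p[2]); return np.array([p[0]+c*q[0]-s*q[1],p[1]+s*q[0]+c*q[1],q[2]])
def f(p):
    P=[W(p,o[0]) for o in obs]
    return np.r_[(proj("top",P)-[o[1] for o in obs]).ravel(),(proj("scene",P)-[o[2] for o in obs]).ravel()]
r=least_squares(f,[.5,0,0]); p=r.x; print("disp",p,np.abs(r.fun).max(), r.fun.round(1))
for n,q in dict(padL=(-.085,.05,.166),mouthL=(.1,.05,.079),target=(.145,.05,0),lime=(.047,.05,.112),mouthR=(.1,-.05,.079)).items(): print(n,W(p,q).round(4))
b=[unproj("top",246.8,195.3,.055),unproj("scene",395.1,237.1,.055)]
print("bowl",b)
bb=np.mean(b,0)-W(p,(0,0,0)); c,s=np.cos(p[2]),np.sin(p[2]); print("bowl in disp",c*bb[0]+s*bb[1],-s*bb[0]+c*bb[1])
print("whisk", [unproj("top",210+a/4,160+b/4,.012).round(3) for a,b in((120,357),(148,573),(160,380),(85,380))])
st=ctrl.get_state(); print(R.from_rotvec(st['tool_rot']).as_matrix().round(3))
print("colander",unproj("top",120,240,.09), unproj("top",205,257,.07))
```

```text
disp [ 0.52597821 -0.00322564  0.13724833] 0.9542785328396235 [-0.2 -0.8 -0.  -1.  -0.2 -0.1 -0.5 -0.4 -0.7 -0.5 -0.3 -0.8 -0.9  0.3
 -0.2  0.4]
padL [0.4349 0.0347 0.166 ]
mouthL [0.6182 0.06   0.079 ]
target [0.6628 0.0661 0.    ]
lime [0.5657 0.0527 0.112 ]
mouthR [ 0.6319 -0.0391  0.079 ]
bowl [array([0.64878061, 0.16968168, 0.055     ]), array([0.65432478, 0.16553481, 0.055     ])]
bowl in disp 0.1477667294905603 0.15204657237085953
whisk [array([0.512, 0.191, 0.012]), array([0.369, 0.17 , 0.012]), array([0.497, 0.164, 0.012]), array([0.497, 0.213, 0.012])]
[[-0.001  0.952  0.307]
 [ 0.002  0.307 -0.952]
 [-1.    -0.    -0.002]]
colander [0.52431114 0.4851303  0.09      ] [0.48275778 0.27201144 0.07      ]
```

```bash
cat >> h.py <<'E'
def to(p,yaw=None):
    "travel+twist to world p, jaw axis heading yaw (rad)"
    s=ctrl.get_state(); M=R.from_rotvec(s['tool_rot']).as_matrix()
    print("t",s['time'],"pos",s['position'].round(4),"x_tool",M[:,0].round(3),"yawz",np.arctan2(M[1,2],M[0,2]).round(3),"F",s['ft_force'].round(2),"grip",round(s['grip_width'],2))
    print("travel",(M.T@(np.array(p)-s['position'])).round(4))
    if yaw is not None:
        d=np.arctan2(M[1,2],M[0,2])-yaw; print("twist",(d+np.pi)%(2*np.pi)-np.pi)
D=np.array([.5260,-.0032,.1372])
def W(q):
    c,s=np.cos(D[2]),np.sin(D[2]); return np.array([D[0]+c*q[0]-s*q[1],D[1]+s*q[0]+c*q[1],q[2]])
def inv(p):
    c,s=np.cos(D[2]),np.sin(D[2]); d=np.array(p[:2])-D[:2]; return np.array([c*d[0]+s*d[1],-s*d[0]+c*d[1]])
E
python3 -m pendant '[{"travel":[-0.03,0.03,-0.015],"twist":-0.1},{"travel":[-0.05,0.08,-0.04],"twist":-0.25},{"travel":[-0.07,0.13,-0.065],"twist":-0.4},{"travel":[-0.088,0.18,-0.09],"twist":-0.55},{"travel":[-0.088,0.23,-0.115],"twist":-0.7},{"travel":[-0.088,0.28,-0.14],"twist":-0.85},{"travel":[-0.088,0.33,-0.165],"twist":-1.0},{"travel":[-0.088,0.38,-0.19],"twist":-1.15},{"travel":[-0.088,0.43,-0.215],"twist":-1.28},{"travel":[-0.088,0.476,-0.233],"twist":-1.4}]' 0.38
python3 -c "
from h import *
to(W((.146,.265,.31)),D[2])"
```

```text
time: 1.35
position: [0.5819, -0.2485, 0.3097]
tool_rot: [-0.113, 1.569, 0.116]
ft_force: [0.3, -0.4, 0.7]
grip_width: 0.692
t 1.35 pos [ 0.5819 -0.2485  0.3097] x_tool [-0.001  0.002 -1.   ] yawz 0.146 F [ 0.27 -0.44  0.68] grip 0.69
travel [0.0007 0.5145 0.1288]
twist 0.008933436105394321
```

```bash
python3 -m pendant '[{"travel":[0,0.05,0.012],"twist":0},{"travel":[0,0.105,0.026],"twist":0},{"travel":[0,0.16,0.04],"twist":0},{"travel":[0,0.215,0.054],"twist":0},{"travel":[0,0.27,0.068],"twist":0},{"travel":[0,0.325,0.08],"twist":0},{"travel":[0,0.38,0.095],"twist":0},{"travel":[0,0.43,0.108],"twist":0.009},{"travel":[0,0.475,0.119],"twist":0.009},{"travel":[0,0.5145,0.129],"twist":0.009}]'
python3 -c "
from h import *
to(W((.146,.265,.03)),D[2])
cv2.imwrite('pics/t1.png',cv2.resize(ctrl.get_image('top')[100:310,150:430,::-1],None,fx=2.5,fy=2.5))
cv2.imwrite('pics/s1.png',ctrl.get_image('scene')[:,:,::-1])"
```

```text
time: 2.6
position: [0.6343, 0.2811, 0.31]
tool_rot: [-0.107, 1.57, 0.11]
ft_force: [-0.2, -0.8, 0.1]
grip_width: 0.687
t 2.6 pos [0.6343 0.2811 0.31  ] x_tool [-0.002  0.002 -1.   ] yawz 0.138 F [-0.22 -0.84  0.1 ] grip 0.69
travel [ 0.28   -0.0024  0.0003]
twist 0.0007771253768420472
```

View pics/t1.png

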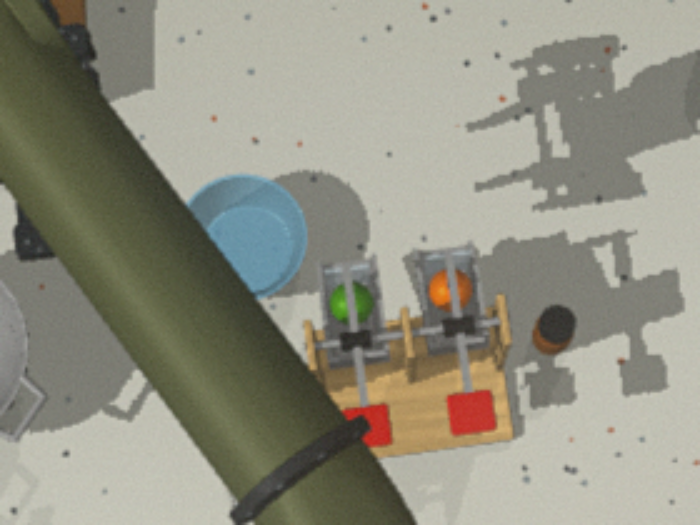

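View pics/s1.png

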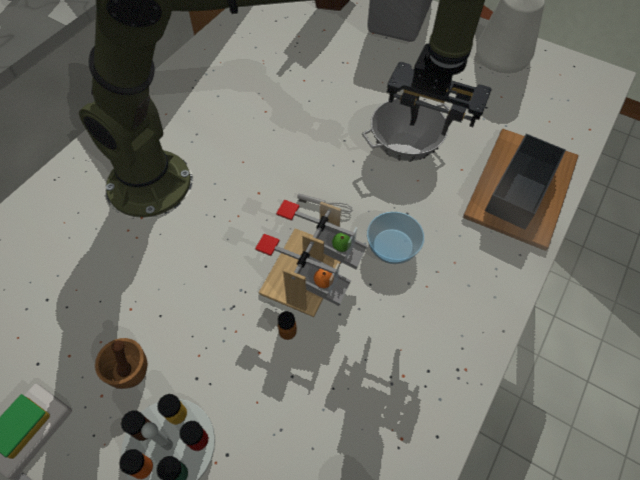

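The bowl is still at its first place, and the gripper (scene ~(440,95)) is high, beyond its left side, clear of the colander. I'll lower beside the bowl.

```bash
python3 -m pendant '[{"travel":[0.04,0,0],"twist":0},{"travel":[0.09,0,0],"twist":0},{"travel":[0.14,0,0],"twist":0},{"travel":[0.185,0,0],"twist":0},{"travel":[0.225,-0.001,0],"twist":0},{"travel":[0.26,-0.002,0],"twist":0},{"travel":[0.28,-0.002,0],"twist":0},{"travel":[0.28,-0.002,0],"twist":0}]'
python3 -c "
from h import *
to(W((.146,.123,.03)),D[2])
cv2.imwrite('pics/s2.png',ctrl.get_image('scene')[60:320,200:520,::-1].repeat(2,0).repeat(2,1))"
```

```text
time: 3.7
position: [0.6303, 0.2843, 0.0276]
tool_rot: [-0.111, 1.575, 0.118]
ft_force: [0.0, -0.1, 0.7]
grip_width: 0.688
t 3.7 pos [0.6303 0.2843 0.0276] x_tool [-0.007  0.004 -1.   ] yawz 0.145 F [ 0.03 -0.11  0.71] grip 0.69
travel [-0.0031 -0.1476  0.0021]
twist 0.008101743115883409
```

View pics/s2.png

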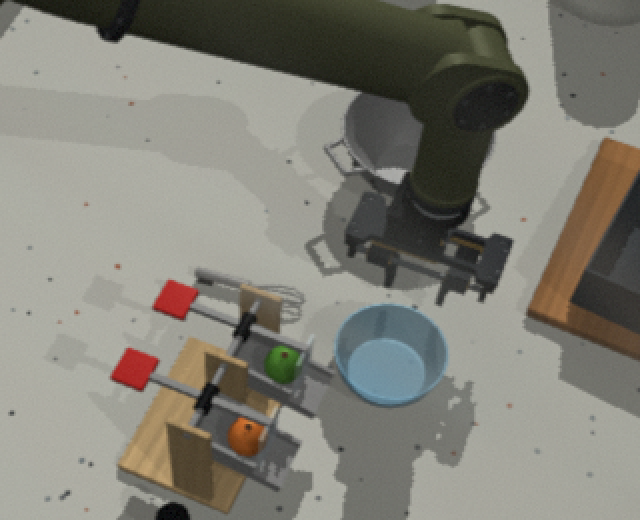

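The fingers are beside the bowl, with a clear gap to it and well away from the whisk. I'll push slowly.

```bash
python3 -m pendant '[{"travel":[0,-0.012,0],"twist":0.008},{"travel":[0,-0.027,0],"twist":0.008},{"travel":[0,-0.038,0],"twist":0.008},{"travel":[0,-0.048,0],"twist":0.008},{"travel":[0,-0.058,0],"twist":0.008},{"travel":[0,-0.068,0],"twist":0.008},{"travel":[0,-0.079,0],"twist":0.008},{"travel":[0,-0.09,0],"twist":0.008},{"travel":[0,-0.1,0],"twist":0.008},{"travel":[0,-0.107,0.001],"twist":0.008}]'
python3 -c "
from h import *
to(W((.146,.123,.03)),D[2])
cv2.imwrite('pics/s3.png',ctrl.get_image('scene')[100:320,240:500,::-1].repeat(3,0).repeat(3,1)[:600])
cv2.imwrite('pics/t3.png',ctrl.get_image('top')[140:300,180:400,::-1].repeat(3,0).repeat(3,1))"
```

```text
time: 5.0
position: [0.6478, 0.1786, 0.0287]
tool_rot: [-0.103, 1.573, 0.112]
ft_force: [-0.7, 3.6, 2.6]
grip_width: 0.688
t 5.0 pos [0.6478 0.1786 0.0287] x_tool [-0.005  0.005 -1.   ] yawz 0.137 F [-0.72  3.58  2.57] grip 0.69
travel [-0.0015 -0.0404  0.0005]
twist -0.0004282033801388252
```

View pics/s3.png

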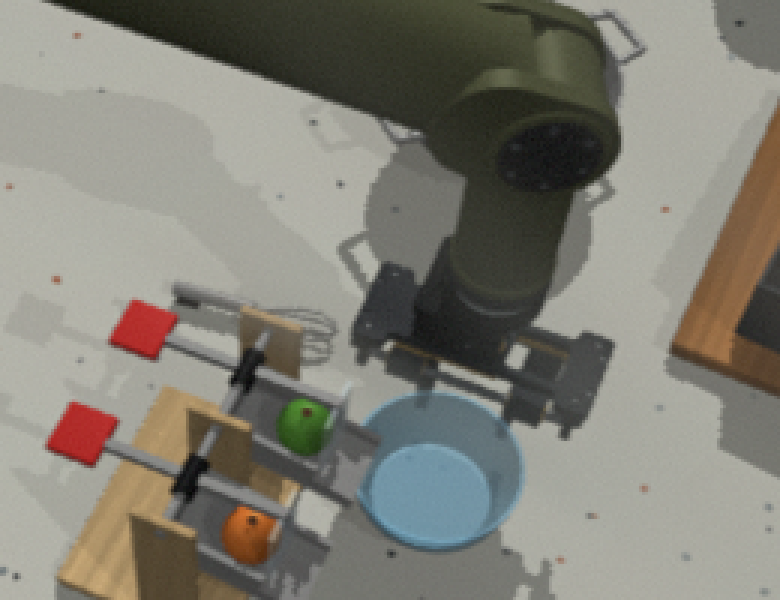

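View pics/t3.png

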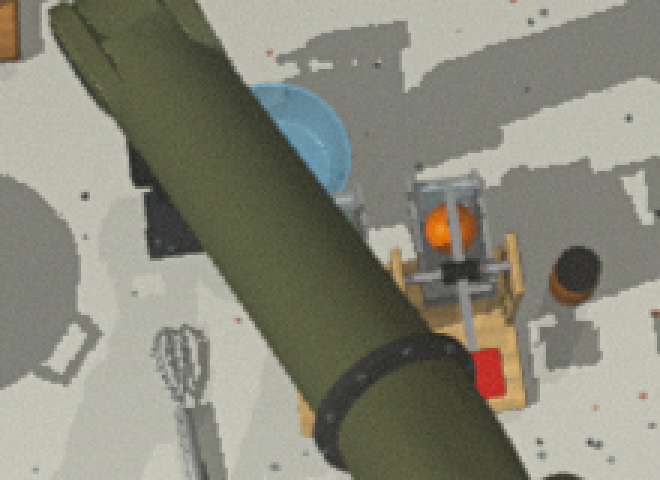

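The bowl slides upright, its rim centre now at scene ~(387,257), and the gripper body is left of the lane. I'll check the offset.

```bash
python3 -c "
from h import *
print('bowl', inv(unproj('scene',387.3,256.7,.055)),'tcp',inv(ctrl.get_state()['position']))
print('before', inv(unproj('scene',395.1,237.1,.055)))
im=ctrl.get_image('scene')
cv2.imwrite('pics/s4.png',cv2.resize(im[200:300,310:440,::-1],None,fx=6,fy=6,interpolation=cv2.INTER_CUBIC))"
```

```text
bowl [0.15160926 0.09049016] tcp [0.14577698 0.16233875]
before [0.15019674 0.14959821]
```

View pics/s4.png

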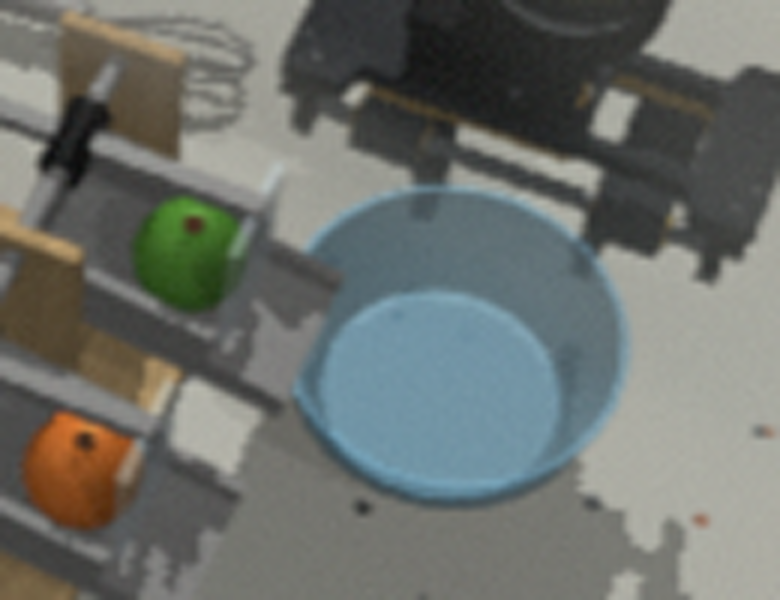

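```bash
python3 -m pendant '[{"travel":[0,-0.008,0],"twist":0},{"travel":[0,-0.017,0],"twist":0},{"travel":[0,-0.026,0],"twist":0},{"travel":[0,-0.033,0],"twist":0},{"travel":[0,-0.037,0],"twist":0},{"travel":[0,-0.039,0],"twist":0},{"travel":[0,-0.039,0],"twist":0}]'
python3 -c "
from h import *
to(W((.146,.123,.03)),D[2])
print('tcp',inv(ctrl.get_state()['position']))
im=ctrl.get_image('scene')
cv2.imwrite('pics/s5.png',cv2.resize(im[200:300,310:440,::-1],None,fx=6,fy=6,interpolation=cv2.INTER_CUBIC))"
```

```text
time: 6.02
position: [0.6533, 0.1389, 0.0281]
tool_rot: [-0.104, 1.573, 0.11]
ft_force: [-0.4, 1.2, 0.7]
grip_width: 0.69
t 6.025 pos [0.6533 0.1389 0.0281] x_tool [-0.005  0.003 -1.   ] yawz 0.136 F [-0.37  1.21  0.75] grip 0.69
travel [-0.0019 -0.0003  0.0005]
twist -0.001003309759693316
tcp [0.14552339 0.12332523]
```

View pics/s5.png

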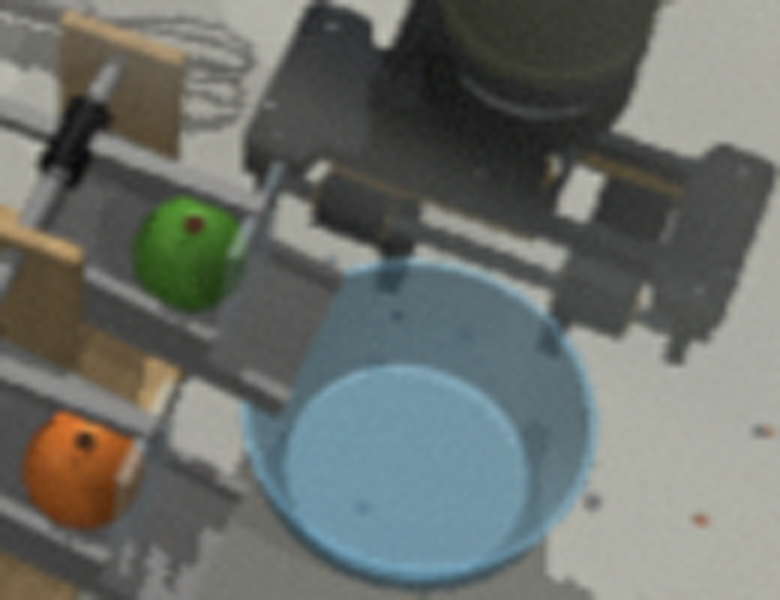

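The bowl now stands under the left mouth, rim centre ~(380,271) in the scene picture, upright. I'll back off and rise.

```bash
python3 -c "
from h import *
print('bowl', inv(unproj('scene',379.8,270.7,.055)))"
python3 -m pendant '[{"travel":[0,0.02,0],"twist":0},{"travel":[0,0.05,0],"twist":0},{"travel":[0,0.09,0],"twist":0},{"travel":[-0.03,0.12,0],"twist":0},{"travel":[-0.08,0.12,0],"twist":0},{"travel":[-0.13,0.12,0],"twist":0},{"travel":[-0.18,0.12,0],"twist":0},{"travel":[-0.23,0.12,0],"twist":0},{"travel":[-0.27,0.12,0],"twist":0},{"travel":[-0.28,0.12,0],"twist":0}]' -1
python3 -c "
from h import *
to(W((-.088,.05,.30)),D[2]+np.pi/2);to(W((-.088,.05,.30)),D[2]-np.pi/2); print(ctrl.get_state()['joint_positions'].round(2))"
```

```text
bowl [0.14848668 0.04806701]
time: 7.32
position: [0.6387, 0.2588, 0.3119]
tool_rot: [-0.104, 1.568, 0.112]
ft_force: [0.3, 0.7, -0.8]
grip_width: 0.006
t 7.325 pos [0.6387 0.2588 0.3119] x_tool [-0.     0.005 -1.   ] yawz 0.137 F [ 0.31  0.73 -0.77] grip 0.01
travel [ 0.0109 -0.1942 -0.2355]
twist -1.5706094511169482
t 7.325 pos [0.6387 0.2588 0.3119] x_tool [-0.     0.005 -1.   ] yawz 0.137 F [ 0.31  0.73 -0.77] grip 0.01
travel [ 0.0109 -0.1942 -0.2355]
twist 1.5709832024728447
[ 0.06  0.47 -0.73  1.17  0.31  1.6  -0.47]
```

```bash
python3 -m pendant '[{"travel":[0,-0.015,-0.02],"twist":-0.15},{"travel":[0,-0.035,-0.045],"twist":-0.32},{"travel":[0,-0.055,-0.07],"twist":-0.49},{"travel":[0,-0.075,-0.095],"twist":-0.66},{"travel":[0,-0.095,-0.12],"twist":-0.83},{"travel":[0,-0.118,-0.145],"twist":-1.0},{"travel":[0,-0.14,-0.17],"twist":-1.16},{"travel":[0.005,-0.16,-0.195],"twist":-1.32},{"travel":[0.01,-0.18,-0.22],"twist":-1.46},{"travel":[0.011,-0.194,-0.2355],"twist":-1.571}]'
python3 -c "
from h import *
to(W((-.088,.05,.18)),D[2]+np.pi/2); print(ctrl.get_state()['joint_positions'].round(2))
im=ctrl.get_image('scene')
cv2.imwrite('pics/s6.png',cv2.resize(im[100:320,180:450,::-1],None,fx=2.7,fy=2.7,interpolation=cv2.INTER_CUBIC))"
```

```text
time: 8.57
position: [0.4301, 0.0334, 0.2984]
tool_rot: [-1.307, 1.138, 1.316]
ft_force: [0.7, 0.4, -0.3]
grip_width: 0.006
t 8.575 pos [0.4301 0.0334 0.2984] x_tool [-0.003  0.004 -1.   ] yawz 1.711 F [ 0.66  0.45 -0.29] grip 0.01
travel [ 0.1184 -0.0023  0.    ]
twist 0.0028265349782574667
[ 0.72 -0.2  -0.73  1.8  -0.14  1.49  1.72]
```

View pics/s6.png

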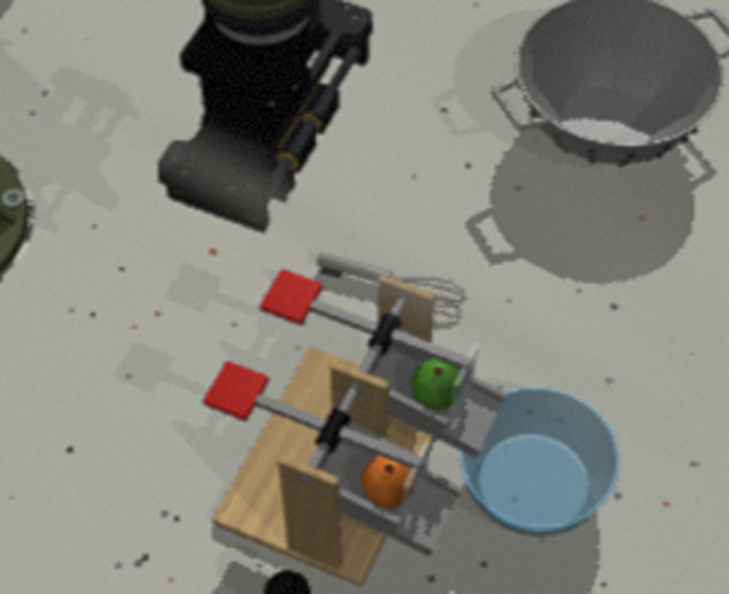

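The bowl stands at the left mouth and both fruits are behind their gates. The shut gripper is high behind the left paddle in this view. I'll descend to just above the paddle.

```bash
python3 -m pendant '[{"travel":[0.03,-0.002,0],"twist":0},{"travel":[0.06,-0.004,0],"twist":0},{"travel":[0.085,-0.006,0],"twist":0},{"travel":[0.105,-0.006,0],"twist":0},{"travel":[0.115,-0.006,0],"twist":0},{"travel":[0.115,-0.006,0],"twist":0}]'
python3 -c "
from h import *
to(W((-.085,.05,.122)),D[2]+np.pi/2); print(ctrl.get_state()['joint_positions'].round(2),inv(ctrl.get_state()['position']))
im=ctrl.get_image('scene')
cv2.imwrite('pics/s7.png',cv2.resize(im[140:320,210:430,::-1],None,fx=3.3,fy=3.3,interpolation=cv2.INTER_CUBIC))"
```

```text
time: 9.38
position: [0.434, 0.0328, 0.1826]
tool_rot: [-1.307, 1.141, 1.318]
ft_force: [0.8, -0.5, 0.8]
grip_width: 0.006
t 9.375 pos [0.434  0.0328 0.1826] x_tool [-0.006  0.003 -1.   ] yawz 1.712 F [ 0.83 -0.51  0.82] grip 0.01
travel [ 0.0606 -0.0015  0.0015]
twist 0.0036009594393506816
[ 0.71 -0.11 -0.78  1.98 -0.09  1.25  1.67] [-0.08620081  0.0482652 ]
```

View pics/s7.png

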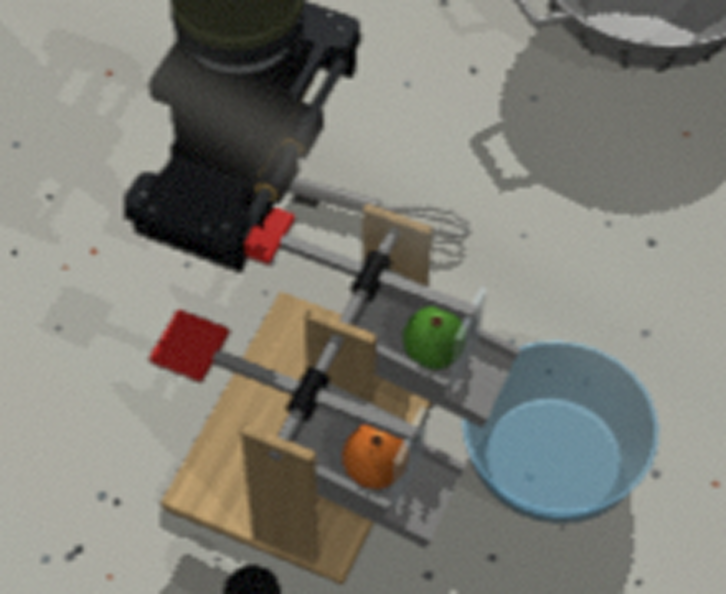

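The fingertips are right above the left paddle (crop ~(270,230)), with the arm clear of the fruits. I'll press and hold.

```bash
python3 -m pendant '[{"travel":[0.012,-0.001,0.001],"twist":0},{"travel":[0.024,-0.001,0.001],"twist":0},{"travel":[0.036,-0.001,0.001],"twist":0},{"travel":[0.046,-0.002,0.001],"twist":0},{"travel":[0.052,-0.002,0.001],"twist":0},{"travel":[0.054,-0.002,0.001],"twist":0},{"travel":[0.054,-0.002,0.001],"twist":0},{"travel":[0.054,-0.002,0.001],"twist":0},{"travel":[0.054,-0.002,0.001],"twist":0}]'
python3 -c "
from h import *
to(W((-.085,.05,.122)),D[2]+np.pi/2)
im=ctrl.get_image('scene')
cv2.imwrite('pics/s8.png',cv2.resize(im[140:320,210:430,::-1],None,fx=3.3,fy=3.3,interpolation=cv2.INTER_CUBIC))"
```

```text
time: 10.55
position: [0.4363, 0.0341, 0.1295]
tool_rot: [-1.308, 1.14, 1.317]
ft_force: [-0.2, 0.2, 5.7]
grip_width: 0.005
t 10.55 pos [0.4363 0.0341 0.1295] x_tool [-0.004  0.003 -1.   ] yawz 1.711 F [-0.25  0.17  5.73] grip 0.0
travel [0.0075 0.0012 0.0008]
twist 0.003463673396809863
```

View pics/s8.png

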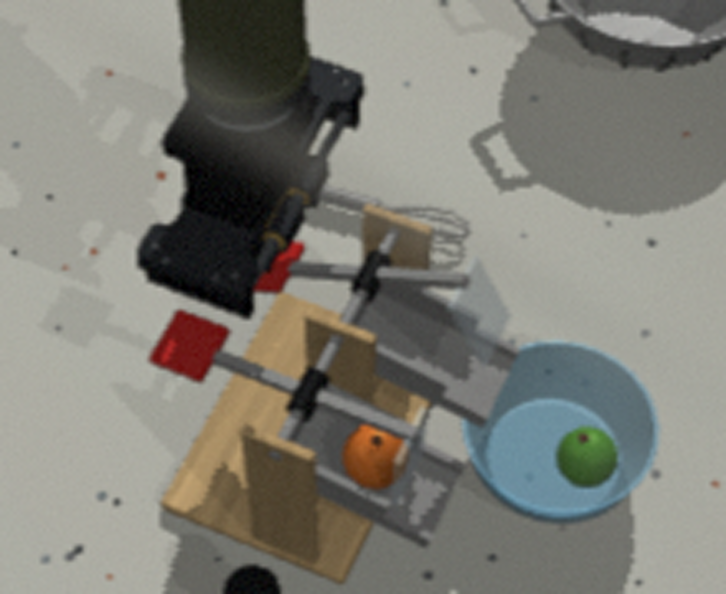

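The gate lifted and the lime is in the bowl (crop ~(587,457)). The mandarin is still behind its gate. I'll release the paddle straight up.

```bash
python3 -m pendant '[{"travel":[-0.012,0,0],"twist":0},{"travel":[-0.027,0,0],"twist":0},{"travel":[-0.045,0,0],"twist":0},{"travel":[-0.07,0,0],"twist":0},{"travel":[-0.1,0,0],"twist":0},{"travel":[-0.13,0,0],"twist":0},{"travel":[-0.16,0,0],"twist":0},{"travel":[-0.17,0,0],"twist":0},{"travel":[-0.17,0,0],"twist":0},{"travel":[-0.17,0,0],"twist":0}]'
python3 -m pendant '[{"travel":[0,0,0],"twist":0},{"travel":[0,0,0],"twist":0},{"travel":[0,0,0],"twist":0},{"travel":[0,0,0],"twist":0},{"travel":[0,0,0],"twist":0},{"travel":[0,0,0],"twist":0},{"travel":[0,0,0],"twist":0},{"travel":[0,0,0],"twist":0}]'
python3 -c "
from h import *
im=ctrl.get_image('scene')
cv2.imwrite('pics/s9.png',cv2.resize(im[140:320,210:430,::-1],None,fx=3.3,fy=3.3,interpolation=cv2.INTER_CUBIC))"
```

```text
time: 11.85
position: [0.4365, 0.0336, 0.2984]
tool_rot: [-1.307, 1.141, 1.318]
ft_force: [1.0, 1.1, 0.2]
grip_width: 0.007
time: 12.85
position: [0.4365, 0.0336, 0.2984]
tool_rot: [-1.307, 1.141, 1.318]
ft_force: [-0.0, 0.7, 0.1]
grip_width: 0.006
```

View pics/s9.png

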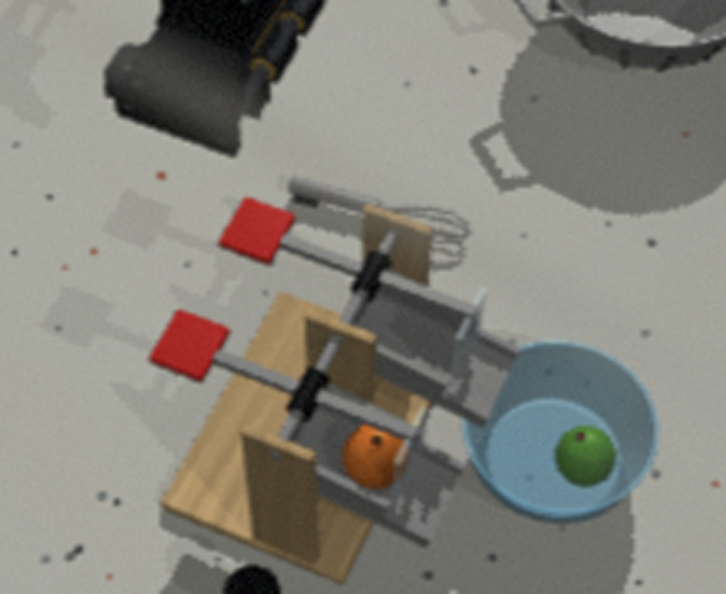

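Both paddles are up, the gate is shut, the lime is at rest in the upright bowl and the mandarin hasn't moved. I'll hand in.

```bash
python3 -c "
from h import *
print(np.linalg.norm(inv(unproj('scene',387.3,278.2,.028))-[.1485,.048]))
ctrl.close_job()"
```

```text
0.020926512385246343
the job is handed in; nothing more can be done
```

I pushed the glass bowl about 100 mm with the part-open fingers until it stood under the mouth of the left lane, which held the lime. I then pressed that lane's red paddle down with the shut fingers, watched the gate lift and the lime roll into the bowl, and let the paddle come back up. I handed the job in at about 13 s of the 56 s allowed.

- **Lime and bowl:** in the last scene-camera picture the lime lies about 21 mm from the bowl's axis, and the bowl stands upright.
- **Paddles and mandarin:** both paddles are up, the left gate is shut, and the mandarin is visibly still behind its closed gate.
- **Robot:** it stands clear of everything, with the wrist force near zero.
- **Not re-measured:** I did not check the bystanders' final positions. The part of the last picture I viewed shows the whisk and the near side of the colander where they were. The moves stayed clear of the rest, and I felt no unexpected contact forces.
- **Small disagreement:** the two cameras differed by about 6 mm on the bowl's starting position. I relied on the scene camera for the final placing because the arm blocked the top view.

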